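Clip a module onto the mounting rail and lock it with the end stop

TASK

Mount the tall grey rail module on the aluminium rail of the sloping stand, in the free stretch between the terminal block and the sliding end stop: hook its lip over the rail's upper (far) edge first, then tilt it down until its foot clip snaps under the lower edge and it sits flush. Then slide the end stop along the rail until it touches the module's side. Leave the plain closed box, the screwdriver and the tape roll where they are.

Things in the scene. Friction and masses are not known exactly. Their poses are not given: they have to be found in the camera images.
- rail: Fixed aluminium top-hat rail, 75 wide, 300 long. Origin: its middle, in the plane of the flange tops. x points up the slope (22 degrees) to the upper, far edge, y along the rail, z square out of the plate. Flanges 3 thick (z -3 to 0), edges at x = +37.5 (upper) and -37.5 (lower); under each, free space 10 inwards and 19 deep.
- rail_edge (a point): Point on the rail's upper (far) edge at half its thickness, midway along the rail: (37.5, 0, -1.5) in the rail's axes. The stand's white plate, 200 by 320, lies 25 below the flange tops and slopes up away from the robot at 0.38 rad.
- module_center (a point): Centre of the rail module: grey vented box, loose, 0.36 kg, 130 long (x) by 50 wide (y) by 94 high (z; top face +47, box's back face -33, hook and feet below that to -47). It stands z up, lip end x+ (black strip with four screws on top) away from the robot, pull tab at x = -77. Seated, its axes match the rail's and it lies 33 out from the rail's flange tops, x within 2.
- module_lip (a point): Root of the hook slot under the module, (37.5, 0, -34.5) from its centre: meets the rail's upper edge when hooked. Slot opens to x-; box back 1.5 above this point, hook wall 1 beyond it (to x + 8.5), lip's upper face 5 below at the root, 8 below at its tip (6.5 to x-), underside 12.5 below. Enters easily with the foot end raised 0.38 rad (module upright), and pivots there.
- clip (a joint): Travel in m of the steel spring clip under the module's x- end: 0 = home, up to 0.009 pushed out (to x-). Its ramp meets the rail's lower edge with the module still tilted about 0.1 rad; it gives way about 4 mm, then snaps under the flange. A push of about 10 to 15 N on the top face near that end (45 from the centre) snaps it.
- stop (a joint): Position of the end stop along the rail, m; 0 = at the rail's y- end, grows towards y+ up to 0.17. Moves with about 3 N and stays where it is left.
- stop_face (a point): Middle of the y+ face (towards the module) of the sliding end stop: grey upright slab 50 (x) by 20 (y) by 60 high, its top 61 above the flange tops, its foot straddling the rail. This point is 31 above the flange tops, 10 from the slab's middle; axes as the rail.
- block_face (a point): Middle of the y- face of the fixed grey terminal block near the rail's y+ end, 80 by 40 (y) by 40 high above the flange tops. Point on the rail's middle line, 18 above the flange tops; its axes are level, y along the rail, z straight up.
- blank: Plain closed grey enclosure, 110 by 70 by 52 high, no hook; origin under its centre. Leave alone.
- driver_grip (a point): Black-handled screwdriver, 200 long, lying flat; middle of its handle. Leave alone.
- tape_c (a point): Black tape roll, 100 across, 24 high, lying flat; its centre. Leave alone.
Things that resemble listed ones, but are neither listed nor needed, are in the scene too. What is shaped like the part that bears module_center but green is not meant.

How it is judged (in metres and radians):
On the way, in this order (a step that is already met when the one before it is completed fails the run):
1. the module's lip is hooked on the rail's upper edge between block and stop, its foot still raised (x of module_lip in the frame of rail between 0.031 and 0.0425 m and z of module_lip in the frame of rail between -0.008 and 0.0045 m and angle between the z axis of module_center and the z axis of rail, either way round between 0.08 and 0.7 rad and y of module_center in the frame of block_face below -0.02 m and y of module_center in the frame of stop_face above 0.02 m), for 0.1 s.
2. the module is tilted down and its clip has snapped under the lower edge (x of module_center in the frame of rail between -0.006 and 0.006 m and z of module_center in the frame of rail between 0.029 and 0.037 m and angle between the z axis of module_center and the z axis of rail, either way round below 0.06 rad and angle between the x axis of module_center and the x axis of rail, either way round below 0.08 rad and value of joint clip below 0.002 m and y of module_center in the frame of block_face below -0.02 m and y of module_center in the frame of stop_face above 0.02 m), for 0.2 s.
3. the end stop touches the module's side (y of stop_face in the frame of module_center between -0.029 and -0.021 m), for 0.2 s.
At the end, for the whole second after the job is handed in: The module sits flush on the rail (within 0.06 rad, 4 mm in height and 6 mm across the rail, lip on the upper edge, clip snapped home) between terminal block and end stop, at rest; the end stop's face is within 4 mm of the module's side (all of step 2 and all of step 3 and linear speed of module below 0.02 m/s); the robot touches nothing.
It fails at once if the plain box is moved by more than 30 mm (distance of blank from where it was at the start of the episode above 0.03 m).
It fails at once if the screwdriver is moved by more than 30 mm (distance of driver_grip from where it was at the start of the episode above 0.03 m).
It fails at once if the tape roll is moved by more than 30 mm (distance of tape_c from where it was at the start of the episode above 0.03 m).
It also fails if it takes over 64 s, if anything falls off the work surface, if the arm or the gripper's body presses on something with over 40 N, if the wrist force passes 120 N, or if a joint passes its speed limit or range.

ROBOT

A 6-joint arm with a two-finger parallel gripper is mounted at the origin on the work surface. World frame = base frame: x ahead of the robot, y to its left, z up, the work surface at z = 0. Lengths are in m, angles in degrees, forces in N, time in s.
With the tool pointing down it reaches from about 0.25 to 0.725 m from the base axis. Payload 9.7 kg.
Tool frame: the origin (TCP) lies at the very end of the fingers, on their centre line; the grasp point (between the pads) lies 19 mm behind it; z points along the fingers, y is the line along which they close (so a half turn about z gives the same grasp; the last joint's range is limited). The gripper opens to 85 mm and grips with 20 to 120 N. Pads are 22 mm wide; open, the fingers measure 114 mm over their backs; the gripper's body (76 mm by 85 mm) begins 54 mm behind the grasp point. The pads swing forward as they close: fully open they stand 13 mm farther back than shut.
Start: joints at [-71.391, 4.979, 10.078, 95.1, 0, 90], TCP at [0.176, -0.521, 0.231] pointing down, gripper open.
Joint ranges: [-179.16, 179.16], [-48.56, 103.87], [-65.8, 70.77], [-126.05, 130.52], [-82.76, 87.17], [-180, 180]. Speed limits (degrees/s): [127.2, 127.2, 147.25, 180, 180, 180].

INTERFACE

Orientations are given as [roll, pitch, yaw] about the fixed x, y, z axes, in that order (R = Rz(yaw) Ry(pitch) Rx(roll)).
In Python, from workcell import telemetry, optics, workorder gives the robot as it stands.
- The arm moves only by the shell command python3 -m handwheel 'ROWS' [FORCE]. ROWS is JSON, a list of rows, each an object of numbers: "tx", "ty", "tz": the shift along the tool's x, y, z in m; "ax", "ay", "az": the turn, a rotation vector about the tool's x, y, z in degrees; "jaw": the gripper command: -1 is shut, 1 is fully open, values between are in proportion. A call has exactly 10 rows; each row shifts and turns the commanded pose from where the row before left it, along the tool's axes as they then stand; what a row does not reach is not made up. A row lasts 1/8 s, in which the tool goes at most 62.5 mm and 10.7 degrees, less where a joint would pass 70% of its speed; a pose out of reach is approached as far as the arm can. A call is refused whole if a number of a shift passes 0.0625 or a number of a turn 10.7, either way. A call with a gripper value outside its range is refused whole. The fingers move at their own pace and stop on an object; FORCE is the grip in N (left out, the last holds). Time passes only in rows, so rows that do not move let the fingers close, or fill a call up. It gives the time, the measured TCP pose, the force, the opening and the grip force at its end, in the units of the state.
- telemetry.get_obs(): the state, without advancing time (a new reading comes with each control period).
- optics.camera(name): name is "side" or "top" or "wrist"; returns a dict with "color" (480x640x3 uint8, red, green, blue), "K" (3x3 intrinsics, pixels), "extrinsics" (4x4, takes a point from camera to world coordinates); the wrist camera has in their place "mount" (4x4, takes a point from camera to tool coordinates, whose origin is the TCP and whose axes are the flange's). Camera axes: x right, y down, z forward; pixel columns grow to the right and rows downward; lengths in m; the calibration is good to about 2 mm. A picture is of the moment at which its call begins: read the wrist's pose just before it. There is no depth.
- workorder.job_done(): hands the job in; it is judged then, once.
The state is a dict: "time": time; "q": joint angles; "qd": joint speeds; "joint_efforts": joint torques, N m; "ee_pos": TCP position; "tcp_rot": TCP orientation; "wrist_force": force on the tool from outside, world axes, zero at the start; "torque": the same for the moment, N m; "opening": finger opening in m; "grasp_force": force on a finger pad.
Only numpy, scipy, OpenCV 4.12 (cv2) and the standard library are available. Lean on these libraries where they do the work, as an engineer would, in place of code of your own. Each camera call takes 0.05 s, during which the arm holds its last target. There are 200 camera calls.

## Working session

There is one attempt and no reset: what is moved stays moved. The work goes in short steps, Python scripts to look and compute and a shell command to move; the robot and the scene stay as the last step left them, time stands still between calls to the robot, and variables do not carry over. Pictures are saved under pics/ and viewed, at most 10 in all, crops included, and the job is handed in when it is done.

```bash
mkdir -p pics; ls
python3 - <<'E'
from workcell import telemetry, optics
import cv2,numpy as np
o=telemetry.get_obs();print(o)
for n in("side","top","wrist"):
    c=optics.camera(n);cv2.imwrite(f"pics/{n}0.png",c["color"][:,:,::-1])
    print(n,c["K"].tolist(),np.round(c.get("extrinsics",c.get("mount")),4).tolist())
E
```

```text
pics
{'time': 0.0, 'q': array([-7.13918106e+01,  5.01139210e+00,  1.00340200e+01,  9.51013806e+01,
        2.69474319e-03,  9.00000733e+01]), 'qd': array([ 0.0442346 , -0.02938612, -0.0399877 ,  0.10890768, -0.06936413,
        0.03028939]), 'joint_efforts': array([-1.93142077e-03, -5.20385170e+01,  4.64807796e+01,  1.62165973e-02,
       -9.02124020e-05,  5.19289145e-06]), 'ee_pos': array([ 0.17543654, -0.52101075,  0.2305764 ]), 'tcp_rot': array([-1.79921247e+02, -2.69463996e-03,  1.86081125e+01]), 'wrist_force': array([0.16398618, 0.47821851, 0.69065925]), 'torque': array([ 0.00246082, -0.02788383, -0.00139778]), 'grasp_force': 0.0, 'opening': 0.08518472077999024}
side [[458.81430114360694, 0.0, 312.1712866257743], [0.0, 458.81430114360694, 234.69360193596432], [0.0, 0.0, 1.0]] [[-0.911, -0.2467, 0.3305, 0.247], [-0.4119, 0.5844, -0.6991, 0.7191], [-0.0206, -0.7731, -0.634, 0.7663], [0.0, 0.0, 0.0, 1.0]]
top [[622.2156167904229, 0.0, 302.05520963035985], [0.0, 622.2156167904229, 242.1447498350411], [0.0, 0.0, 1.0]] [[-0.0036, -0.9945, 0.105, 0.4299], [-0.9998, 0.0015, -0.0207, 0.0329], [0.0204, -0.1051, -0.9943, 1.4801], [0.0, 0.0, 0.0, 1.0]]
wrist [[398.2499779642555, 0.0, 322.885900084415], [0.0, 398.2499779642555, 235.1281992987572], [0.0, 0.0, 1.0]] [[-0.0004, -0.9489, -0.3155, 0.0813], [1.0, -0.0003, -0.0006, 0.0], [0.0005, -0.3156, 0.9489, -0.1421], [0.0, 0.0, 0.0, 1.0]]
```

View pics/top0.png

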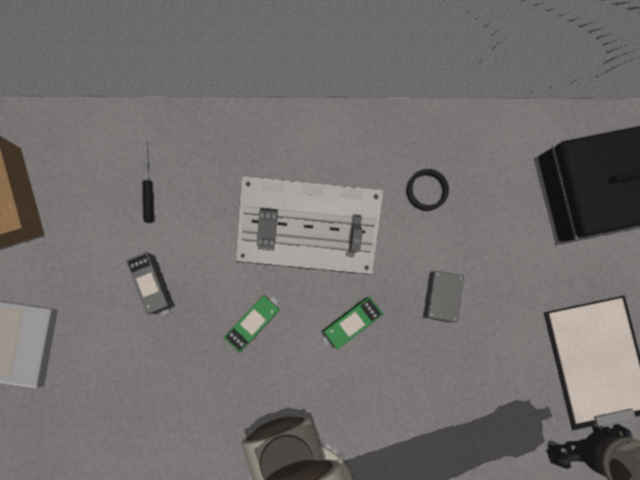

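View pics/side0.png

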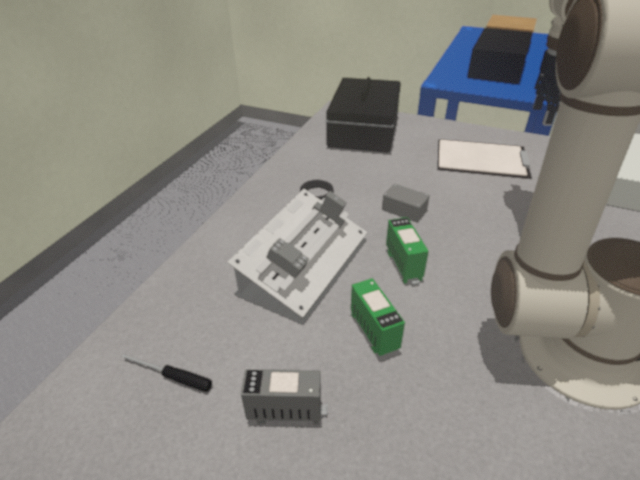

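Candidates: grey module at top (150,284) / side (283,393), plain grey box at top (444,296), and green lookalikes at top (252,322) and (352,323). The grey one at (150,284) fits: it has the vents, the black strip with four screws and the tab. I'll confirm it in a crop that also shows the stand.

Run:
```python
import cv2
im=cv2.imread("pics/top0.png")[165:325,115:395]
cv2.imwrite("pics/c1.png",cv2.resize(im,(784,448),interpolation=cv2.INTER_CUBIC))
a=cv2.imread("pics/side0.png")[180:430,215:375]
cv2.imwrite("pics/c2.png",cv2.resize(a,(384,600),interpolation=cv2.INTER_CUBIC))
```

```text
(no output)
```

View pics/c1.png

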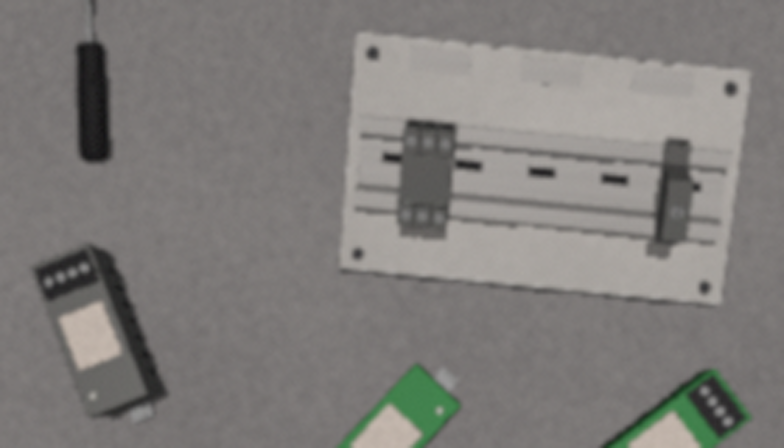

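View pics/c2.png

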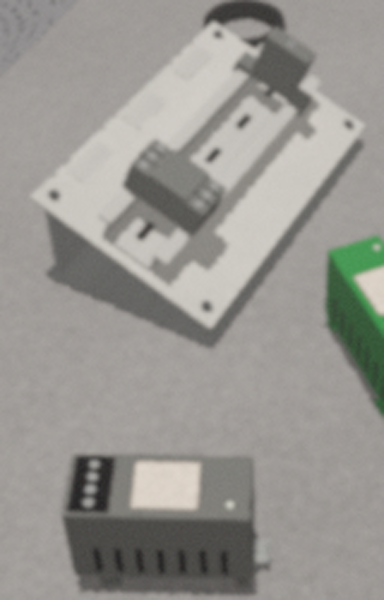

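Confirmed: the module (grey, black strip with four screws, tab) has its top-face corners in crop 1 at (35,268), (90,245), (148,403) and (93,416). The plate corners are at (357,33), (749,71), (722,303) and (340,268). The block is at about (428,180) and the stop at about (676,195). Now I'll fit the poses.

```bash
cat > h.py <<'E'
import numpy as np,cv2
from scipy.optimize import least_squares
from scipy.spatial.transform import Rotation as R
K={'t':(622.2156,302.055,242.145),'s':(458.8143,312.171,234.694)}
E={'t':np.array([[-0.0036,-0.9945,0.105,0.4299],[-0.9998,0.0015,-0.0207,0.0329],[0.0204,-0.1051,-0.9943,1.4801]]),
's':np.array([[-0.911,-0.2467,0.3305,0.247],[-0.4119,0.5844,-0.6991,0.7191],[-0.0206,-0.7731,-0.634,0.7663]])}
def proj(c,P):
    f,cx,cy=K[c];p=(np.asarray(P)-E[c][:,3])@E[c][:,:3]
    return np.c_[cx+f*p[:,0]/p[:,2],cy+f*p[:,1]/p[:,2]]
c1=lambda a:np.array(a)/2.8+[115,165]
c2=lambda a:np.array(a)/2.4+[215,180]
def rot(yaw,pitch=0):return R.from_euler('xyz',[0,pitch,yaw]).as_matrix()
E
python3 - <<'E'
from h import *
mt=c1([(35,268),(90,245),(148,403),(93,416)]);ms=c2([(75,457),(65,517),(253,517),(253,459)])
# top-face corners order: lip y+, lip y-, foot y-, foot y+
M=np.array([(65,25,47),(65,-25,47),(-65,-25,47),(-65,25,47)])/1e3
Ms=M
ms=c2([(65,517),(75,457),(253,459),(253,517)])
def fm(p):
    W=M@rot(p[2]).T+[p[0],p[1],.047]
    return np.r_[(proj('t',W)-mt).ravel(),(proj('s',W)-ms).ravel()]
r=least_squares(fm,[.4,.3,.35],loss='soft_l1');print('module',r.x,np.degrees(r.x[2]),np.round(fm(r.x),1))
P=np.array([(100,160,-25),(100,-160,-25),(-100,-160,-25),(-100,160,-25)])/1e3
pt=c1([(357,33),(749,71),(722,303),(340,268)]);ps=c2([(30,195),(217,22),(365,125),(213,330)])
def fp(p):
    W=P@rot(p[3],-.38).T+p[:3]
    return np.r_[(proj('t',W)-pt).ravel(),(proj('s',W)-ps).ravel()]
r=least_squares(fp,[.5,0,.08,0],loss='soft_l1');p=r.x;print('rail',p,np.degrees(p[3]),np.round(fp(p),1))
Rr=rot(p[3],-.38)
def onrail(c,px,z): # rail x,y of pixel at rail height z
    f,cx,cy=K[c];d=E[c][:,:3]@np.array([(px[0]-cx)/f,(px[1]-cy)/f,1]);
    o=Rr.T@(E[c][:,3]-p[:3]);d=Rr.T@d;return np.round((o+d*(z-o[2])/d[2])[:2],4)
for n,q,z in(('block tl',(405,122),.04),('tr',(456,124),.04),('br',(446,236),.04),('bl',(400,232),.04),('stop tl',(667,140),.061),('tr',(689,140),.061),('br',(686,240),.061),('bl',(668,240),.061),('stop bot left',(657,240),.0),('edgeU',(360,118),0),('edgeU',(727,158),0),('edgeL',(357,208),0),('edgeL',(714,241),0)):print(n,onrail('t',c1(q),z))
E
```

```text
module [0.48415147 0.34845487 0.39230289] 22.47730015953388 [-2.   0.4 -0.6 -0.   0.1 -2.3 -1.5  1.9 -0.7 -0.9 -0.5 -2.3  1.3 -1.9
  0.8  0.6]
rail [ 0.60692748 -0.01121017  0.08509773 -0.09695148] -5.554910848105485 [-0.1  0.   1.1  0.  -0.3  0.8  0.1  0.4  0.3  0.7 -1.7 -0.3  0.   0.1
 -0.7 -0.5]
block tl [0.0456 0.1115]
tr [0.0479 0.0718]
br [-0.0433  0.0721]
bl [-0.0436  0.1087]
stop tl [ 0.056  -0.0908]
tr [ 0.0576 -0.1075]
br [-0.0218 -0.1147]
bl [-0.0232 -0.1008]
stop bot left [-0.0416 -0.0979]
edgeU [0.0362 0.1502]
edgeU [ 0.0322 -0.1459]
edgeL [-0.0387  0.1475]
edgeL [-0.0378 -0.1441]
```

```bash
python3 -m handwheel '[{"tx":0.0356,"ty":-0.0454,"tz":-0.002,"jaw":1},{"tx":0.0356,"ty":-0.0454,"tz":-0.002,"jaw":1},{"tx":0.0356,"ty":-0.0454,"tz":-0.002,"jaw":1},{"tx":0.0356,"ty":-0.0454,"tz":-0.002,"jaw":1},{"tx":0.0356,"ty":-0.0454,"tz":-0.002,"jaw":1},{"tx":0.0356,"ty":-0.0454,"tz":-0.002,"jaw":1},{"tx":0.0356,"ty":-0.0454,"tz":-0.002,"jaw":1},{"tx":0.0356,"ty":-0.0454,"tz":-0.002,"jaw":1},{"tx":0.0356,"ty":-0.0454,"tz":-0.002,"jaw":1},{"tx":0.0356,"ty":-0.0454,"tz":-0.002,"jaw":1}]' 80
python3 -m handwheel '[{"tx":0.0356,"ty":-0.0454,"jaw":1},{"tx":0.0356,"ty":-0.0454,"jaw":1},{"tx":0.0356,"ty":-0.0454,"jaw":1},{"tx":0.0356,"ty":-0.0454,"jaw":1},{"tx":0.0356,"ty":-0.0454,"jaw":1},{"tx":0.0356,"ty":-0.0454,"jaw":1},{"az":-3.9,"jaw":1},{"jaw":1},{"jaw":1},{"jaw":1}]'
python3 - <<'E'
from workcell import telemetry, optics
import cv2
o=telemetry.get_obs();print(o['time'],o['ee_pos'],o['tcp_rot'])
c=optics.camera('wrist');cv2.imwrite("pics/w1.png",c["color"][:,:,::-1])
E
```

```text
0.15 [ 0.17545178 -0.52109381  0.23073689] [-1.79942005e+02 -1.99618596e-03  1.86067625e+01]$[0]: bad value
$[0]: bad value
```

View pics/w1.png

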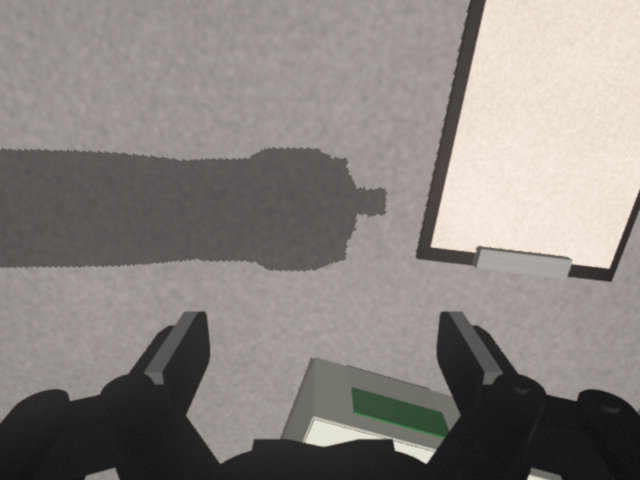

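The picture only shows the start pose because both calls were refused. Every key is probably needed in each row.

```bash
python3 -m handwheel '[{"tx":0.0356,"ty":-0.0454,"tz":-0.002,"ax":0,"ay":0,"az":0,"jaw":1},{"tx":0.0356,"ty":-0.0454,"tz":-0.002,"ax":0,"ay":0,"az":0,"jaw":1},{"tx":0.0356,"ty":-0.0454,"tz":-0.002,"ax":0,"ay":0,"az":0,"jaw":1},{"tx":0.0356,"ty":-0.0454,"tz":-0.002,"ax":0,"ay":0,"az":0,"jaw":1},{"tx":0.0356,"ty":-0.0454,"tz":-0.002,"ax":0,"ay":0,"az":0,"jaw":1},{"tx":0.0356,"ty":-0.0454,"tz":-0.002,"ax":0,"ay":0,"az":0,"jaw":1},{"tx":0.0356,"ty":-0.0454,"tz":-0.002,"ax":0,"ay":0,"az":0,"jaw":1},{"tx":0.0356,"ty":-0.0454,"tz":-0.002,"ax":0,"ay":0,"az":0,"jaw":1},{"tx":0.0356,"ty":-0.0454,"tz":-0.002,"ax":0,"ay":0,"az":0,"jaw":1},{"tx":0.0356,"ty":-0.0454,"tz":-0.002,"ax":0,"ay":0,"az":0,"jaw":1}]' 80
```

```text
time: 1.45
ee_pos: [0.3682, 0.0246, 0.2515]
tcp_rot: [180.0, -0.1, 18.6]
wrist_force: [0.6, -1.5, -1.3]
opening: 0.0856
grasp_force: 0.0
```

```bash
python3 -m handwheel '[{"tx":0.0356,"ty":-0.0454,"tz":0,"ax":0,"ay":0,"az":0,"jaw":1},{"tx":0.0356,"ty":-0.0454,"tz":0,"ax":0,"ay":0,"az":0,"jaw":1},{"tx":0.0356,"ty":-0.0454,"tz":0,"ax":0,"ay":0,"az":0,"jaw":1},{"tx":0.0356,"ty":-0.0454,"tz":0,"ax":0,"ay":0,"az":0,"jaw":1},{"tx":0.0356,"ty":-0.0454,"tz":0,"ax":0,"ay":0,"az":0,"jaw":1},{"tx":0.0356,"ty":-0.0454,"tz":0,"ax":0,"ay":0,"az":0,"jaw":1},{"tx":0,"ty":0,"tz":0,"ax":0,"ay":0,"az":-3.9,"jaw":1},{"tx":0,"ty":0,"tz":0,"ax":0,"ay":0,"az":0,"jaw":1},{"tx":0,"ty":0,"tz":0,"ax":0,"ay":0,"az":0,"jaw":1},{"tx":0,"ty":0,"tz":0,"ax":0,"ay":0,"az":0,"jaw":1}]'
python3 - <<'E'
from workcell import telemetry, optics
import cv2
o=telemetry.get_obs();print(o['time'],o['ee_pos'],o['tcp_rot'])
c=optics.camera('wrist');cv2.imwrite("pics/w2.png",c["color"][:,:,::-1])
E
```

```text
time: 2.7
ee_pos: [0.508, 0.2693, 0.2563]
tcp_rot: [-176.2, -0.2, 29.9]
wrist_force: [0.4, -0.3, 0.1]
opening: 0.0854
grasp_force: 0.0
2.7 [0.50804925 0.26934203 0.25632592] [-176.15906665   -0.23492922   29.92903433]
```

View pics/w2.png

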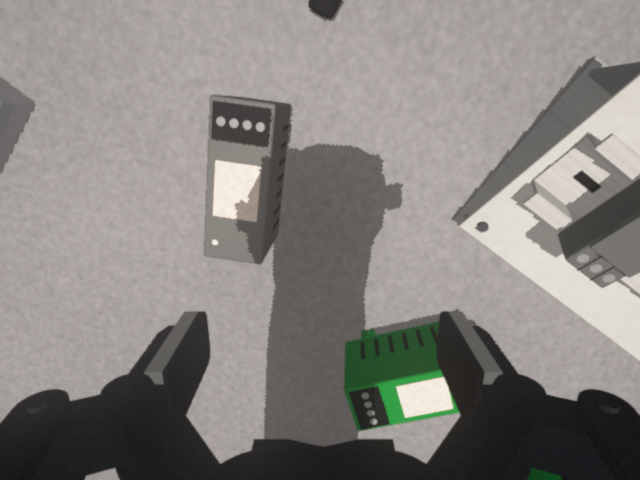

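The module's top face corners are at about (211,96), (276,101), (261,262) and (205,256). The block is on the right, and no collisions so far. The last move was clipped short, so I'll compute the remaining correction.

```bash
cat >> h.py <<'E'
Kw=(398.25,322.886,235.128)
Mw=np.array([[-0.0004,-0.9489,-0.3155,0.0813],[1,-0.0003,-0.0006,0],[0.0005,-0.3156,0.9489,-0.1421],[0,0,0,1]])
def projw(P,pos,rpy):
    T=np.eye(4);T[:3,:3]=R.from_euler('xyz',rpy,degrees=True).as_matrix();T[:3,3]=pos;T=T@Mw
    p=(np.asarray(P)-T[:3,3])@T[:3,:3];f,cx,cy=Kw
    return np.c_[cx+f*p[:,0]/p[:,2],cy+f*p[:,1]/p[:,2]]
def delta(pos,rpy,tpos,trpy): # move in tool axes
    A=R.from_euler('xyz',rpy,degrees=True);B=R.from_euler('xyz',trpy,degrees=True)
    return np.round(A.inv().apply(np.array(tpos)-pos),4),np.round(np.degrees((A.inv()*B).as_rotvec()),2)
E
python3 - <<'E'
from h import *
from workcell import telemetry
o=telemetry.get_obs();print(np.round(o['q'],1))
M=np.array([(65,25,47),(65,-25,47),(-65,-25,47),(-65,25,47)])/1e3
m=np.array([(211,96),(276,101),(261,262),(205,256)])
f=lambda p:(projw(M@rot(p[2]).T+[p[0],p[1],.047],o['ee_pos'],o['tcp_rot'])-m).ravel()
r=least_squares(f,[.484,.348,.39]);print(r.x,np.degrees(r.x[2]),np.round(f(r.x),1))
y=np.degrees(r.x[2])
print(delta(o['ee_pos'],o['tcp_rot'],[*r.x[:2],.20],[180,0,y]))
E
```

```text
[ 26.    9.1  17.4  98.3   3.8 176.1]
[0.48747408 0.34752281 0.39631847] 22.707375864237477 [-1.5 -3.   0.6  0.9  1.8  2.7 -0.9  0.2]
(array([ 0.0209, -0.0741,  0.0615]), array([-3.85,  0.01,  7.23]))
```

Joint 6 is at its limit, so the grasp has to be taken half a turn round (yaw ≈ 202.7°).

```bash
python3 -m handwheel '[{"tx":0.0105,"ty":-0.037,"tz":0,"ax":-1.92,"ay":0,"az":0,"jaw":1},{"tx":0.0105,"ty":-0.037,"tz":0,"ax":-1.92,"ay":0,"az":0,"jaw":1},{"tx":0,"ty":0,"tz":0,"ax":0,"ay":0,"az":-10,"jaw":1},{"tx":0,"ty":0,"tz":0,"ax":0,"ay":0,"az":-10,"jaw":1},{"tx":0,"ty":0,"tz":0,"ax":0,"ay":0,"az":-10,"jaw":1},{"tx":0,"ty":0,"tz":0,"ax":0,"ay":0,"az":-10,"jaw":1},{"tx":0,"ty":0,"tz":0,"ax":0,"ay":0,"az":-10,"jaw":1},{"tx":0,"ty":0,"tz":0,"ax":0,"ay":0,"az":-10,"jaw":1},{"tx":0,"ty":0,"tz":0,"ax":0,"ay":0,"az":-10,"jaw":1},{"tx":0,"ty":0,"tz":0,"ax":0,"ay":0,"az":-10,"jaw":1}]' && python3 -m handwheel '[{"tx":0,"ty":0,"tz":0,"ax":0,"ay":0,"az":-10,"jaw":1},{"tx":0,"ty":0,"tz":0,"ax":0,"ay":0,"az":-10,"jaw":1},{"tx":0,"ty":0,"tz":0,"ax":0,"ay":0,"az":-10,"jaw":1},{"tx":0,"ty":0,"tz":0,"ax":0,"ay":0,"az":-10,"jaw":1},{"tx":0,"ty":0,"tz":0,"ax":0,"ay":0,"az":-10,"jaw":1},{"tx":0,"ty":0,"tz":0,"ax":0,"ay":0,"az":-10,"jaw":1},{"tx":0,"ty":0,"tz":0,"ax":0,"ay":0,"az":-10,"jaw":1},{"tx":0,"ty":0,"tz":0,"ax":0,"ay":0,"az":-10,"jaw":1},{"tx":0,"ty":0,"tz":0,"ax":0,"ay":0,"az":-10,"jaw":1},{"tx":0,"ty":0,"tz":0.02,"ax":0,"ay":0,"az":0,"jaw":1}]'
python3 - <<'E'
from workcell import telemetry, optics
from h import *
o=telemetry.get_obs();print(o['q'],o['time'],delta(o['ee_pos'],o['tcp_rot'],[.487,.3475,.048],[180,0,202.7]))
c=optics.camera('wrist');cv2.imwrite("pics/w3.png",c["color"][:,:,::-1])
E
```

```text
time: 4.0
ee_pos: [0.5021, 0.3232, 0.2601]
tcp_rot: [180.0, -1.1, 112.6]
wrist_force: [0.4, -0.6, 0.6]
opening: 0.0852
grasp_force: 0.0
time: 5.25
ee_pos: [0.5025, 0.3238, 0.2413]
tcp_rot: [178.9, 0.2, -157.6]
wrist_force: [-0.1, 0.8, -0.3]
opening: 0.0855
grasp_force: 0.0
[32.3000912  11.5964401  18.59735404 96.62707506  1.04767697  9.85836546] 5.25 (array([0.0059, 0.0241, 0.1938]), array([ 1.1 ,  0.19, -0.25]))
```

View pics/w3.png

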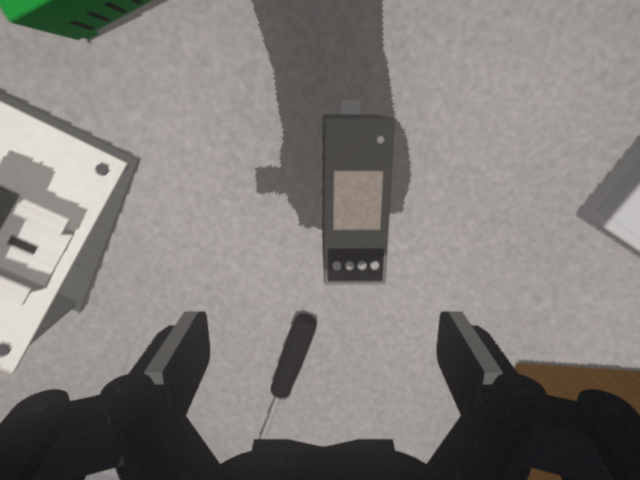

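The module is at (323–394, 115–281), seen from the robot side, with the lip end down in the image. The driver lies beyond it at (295,355) and clear. Refit and compute the grasp.

Run:
```python
from h import *
from workcell import telemetry
o=telemetry.get_obs()
M=np.array([(65,25,47),(65,-25,47),(-65,-25,47),(-65,25,47)])/1e3
m=np.array([(385,281),(326,281),(323,115),(394,118)])
f=lambda p:(projw(M@rot(p[2]).T+[p[0],p[1],.047],o['ee_pos'],o['tcp_rot'])-m).ravel()
r=least_squares(f,[.484,.348,.39]);y=np.degrees(r.x[2]);print(r.x,y,np.round(f(r.x),1))
print(delta(o['ee_pos'],o['tcp_rot'],[*r.x[:2],.05],[180,0,y+180]))
```

```text
[0.48246418 0.34534605 0.39449789] 22.60306390906602 [ 1.7  3.9 -2.5  4.7 -0.4 -1.5  1.2 -4.9]
(array([0.0093, 0.0242, 0.1881]), array([ 1.05, -0.08, -0.27]))
```

```bash
python3 -m handwheel '[{"tx":0.004,"ty":0.0125,"tz":0,"ax":1.05,"ay":0,"az":-0.25,"jaw":1},{"tx":0.004,"ty":0.0125,"tz":0.02,"ax":0,"ay":0,"az":0,"jaw":1},{"tx":0,"ty":0,"tz":0.035,"ax":0,"ay":0,"az":0,"jaw":1},{"tx":0,"ty":0,"tz":0.035,"ax":0,"ay":0,"az":0,"jaw":1},{"tx":0,"ty":0,"tz":0.03,"ax":0,"ay":0,"az":0,"jaw":1},{"tx":0,"ty":0,"tz":0.03,"ax":0,"ay":0,"az":0,"jaw":1},{"tx":0,"ty":0,"tz":0.025,"ax":0,"ay":0,"az":0,"jaw":1},{"tx":0,"ty":0,"tz":0.013,"ax":0,"ay":0,"az":0,"jaw":1},{"tx":0,"ty":0,"tz":0,"ax":0,"ay":0,"az":0,"jaw":1},{"tx":0,"ty":0,"tz":0,"ax":0,"ay":0,"az":0,"jaw":1}]' && python3 -m handwheel '[{"tx":0,"ty":0,"tz":0,"ax":0,"ay":0,"az":0,"jaw":-1},{"tx":0,"ty":0,"tz":0,"ax":0,"ay":0,"az":0,"jaw":-1},{"tx":0,"ty":0,"tz":0,"ax":0,"ay":0,"az":0,"jaw":-1},{"tx":0,"ty":0,"tz":0,"ax":0,"ay":0,"az":0,"jaw":-1},{"tx":0,"ty":0,"tz":0,"ax":0,"ay":0,"az":0,"jaw":-1},{"tx":0,"ty":0,"tz":0,"ax":0,"ay":0,"az":0,"jaw":-1},{"tx":0,"ty":0,"tz":0,"ax":0,"ay":0,"az":0,"jaw":-1},{"tx":0,"ty":0,"tz":0,"ax":0,"ay":0,"az":0,"jaw":-1},{"tx":0,"ty":0,"tz":0,"ax":0,"ay":0,"az":0,"jaw":-1},{"tx":0,"ty":0,"tz":0,"ax":0,"ay":0,"az":0,"jaw":-1}]' 80
```

```text
time: 6.55
ee_pos: [0.4856, 0.3444, 0.0535]
tcp_rot: [180.0, 0.1, -157.4]
wrist_force: [0.8, -0.6, -0.2]
opening: 0.0853
grasp_force: 0.0
time: 7.8
ee_pos: [0.4855, 0.3442, 0.0531]
tcp_rot: [180.0, 0.1, -157.4]
wrist_force: [-0.9, 1.1, 4.5]
opening: 0.0493
grasp_force: 81.1
```

```bash
python3 -m handwheel '[{"tx":0,"ty":0,"tz":-0.01,"ax":0,"ay":0,"az":0,"jaw":-1},{"tx":0,"ty":0,"tz":-0.02,"ax":0,"ay":0,"az":0,"jaw":-1},{"tx":0,"ty":0,"tz":-0.03,"ax":0,"ay":0,"az":0,"jaw":-1},{"tx":0,"ty":0,"tz":-0.04,"ax":0,"ay":0,"az":0,"jaw":-1},{"tx":0,"ty":0,"tz":-0.04,"ax":0,"ay":0,"az":0,"jaw":-1},{"tx":0,"ty":0,"tz":-0.035,"ax":0,"ay":0,"az":0,"jaw":-1},{"tx":0,"ty":0,"tz":-0.025,"ax":0,"ay":0,"az":0,"jaw":-1},{"tx":0,"ty":0,"tz":-0.01,"ax":0,"ay":0,"az":0,"jaw":-1},{"tx":0,"ty":0,"tz":0,"ax":0,"ay":0,"az":0,"jaw":-1},{"tx":0,"ty":0,"tz":0,"ax":0,"ay":0,"az":0,"jaw":-1}]'
cat >> h.py <<'E'
rp=np.array([.60693,-.01121,.0851]);ry=-.09695;Rr=rot(ry,-.38)
def tcp_for(y0,dx,dz,off=(0,0,-.006)): # upright; root dx beyond edge horizontally, dz above; off: centre minus TCP (module axes)
    lip=rp+Rr@np.array([.0375,y0,-.0015]);A=rot(ry)
    return lip+A@(np.array([dx,0,dz])-np.array([.0375,0,-.0345])-off)
E
python3 - <<'E'
from h import *
from workcell import telemetry
o=telemetry.get_obs();t=tcp_for(-.005,.011,.04);print(o['ee_pos'],t,tcp_for(-.005,0,0))
print(delta(o['ee_pos'],o['tcp_rot'],[t[0],t[1],o['ee_pos'][2]],[180,0,180+np.degrees(ry)]))
E
```

```text
time: 9.05
ee_pos: [0.4849, 0.3436, 0.2606]
tcp_rot: [-180.0, -0.1, -157.4]
wrist_force: [0.4, -0.5, -3.3]
opening: 0.0487
grasp_force: 82.3
[0.48486061 0.34358775 0.26061305] [ 0.61528561 -0.01704621  0.17811652] [ 0.60433726 -0.01598143  0.13811652]
(array([ 1.810e-02, -3.831e-01,  1.000e-04]), array([-0.04, -0.11, 28.14]))
```

```bash
python3 -m handwheel '[{"tx":0.001,"ty":-0.02,"tz":0,"ax":0,"ay":0,"az":0,"jaw":-1},{"tx":0.0025,"ty":-0.045,"tz":0,"ax":0,"ay":0,"az":0,"jaw":-1},{"tx":0.0025,"ty":-0.055,"tz":0,"ax":0,"ay":0,"az":0,"jaw":-1},{"tx":0.0025,"ty":-0.055,"tz":0,"ax":0,"ay":0,"az":0,"jaw":-1},{"tx":0.0025,"ty":-0.055,"tz":0,"ax":0,"ay":0,"az":0,"jaw":-1},{"tx":0.0025,"ty":-0.055,"tz":0,"ax":0,"ay":0,"az":0,"jaw":-1},{"tx":0.0025,"ty":-0.055,"tz":0,"ax":0,"ay":0,"az":0,"jaw":-1},{"tx":0.002,"ty":-0.043,"tz":0,"ax":0,"ay":0,"az":0,"jaw":-1},{"tx":0,"ty":0,"tz":0,"ax":0,"ay":0,"az":9.5,"jaw":-1},{"tx":0,"ty":0,"tz":0,"ax":0,"ay":0,"az":9.5,"jaw":-1}]' && python3 -m handwheel '[{"tx":0,"ty":0,"tz":0,"ax":0,"ay":0,"az":9.15,"jaw":-1},{"tx":0,"ty":0,"tz":0,"ax":0,"ay":0,"az":0,"jaw":-1},{"tx":0,"ty":0,"tz":0.02,"ax":0,"ay":0,"az":0,"jaw":-1},{"tx":0,"ty":0,"tz":0.02,"ax":0,"ay":0,"az":0,"jaw":-1},{"tx":0,"ty":0,"tz":0,"ax":0,"ay":0,"az":0,"jaw":-1},{"tx":0,"ty":0,"tz":0,"ax":0,"ay":0,"az":0,"jaw":-1},{"tx":0,"ty":0,"tz":0,"ax":0,"ay":0,"az":0,"jaw":-1},{"tx":0,"ty":0,"tz":0,"ax":0,"ay":0,"az":0,"jaw":-1},{"tx":0,"ty":0,"tz":0,"ax":0,"ay":0,"az":0,"jaw":-1},{"tx":0,"ty":0,"tz":0,"ax":0,"ay":0,"az":0,"jaw":-1}]'
python3 - <<'E'
from h import *
from workcell import telemetry,optics
o=telemetry.get_obs();t=tcp_for(-.005,.011,.025);print(o['ee_pos'],t)
print(delta(o['ee_pos'],o['tcp_rot'],t,[180,0,180+np.degrees(ry)]))
a=optics.camera('top')['color'][120:320,200:440,::-1];b=optics.camera('side')['color'][90:370,200:400,::-1]
cv2.imwrite('pics/c3.png',np.hstack([cv2.resize(a,(400,333)),cv2.resize(b,(238,333))]))
cv2.imwrite('pics/c3.png',cv2.resize(b,(400,560),interpolation=cv2.INTER_CUBIC))
E
```

```text
time: 10.3
ee_pos: [0.6152, -0.0186, 0.261]
tcp_rot: [180.0, -0.1, -176.8]
wrist_force: [0.1, -0.4, -3.3]
opening: 0.0493
grasp_force: 82.9
time: 11.55
ee_pos: [0.6156, -0.0167, 0.222]
tcp_rot: [180.0, -0.0, 174.4]
wrist_force: [-0.5, 0.0, -3.4]
opening: 0.0493
grasp_force: 82.8
[ 0.61561134 -0.0167071   0.22203829] [ 0.61528561 -0.01704621  0.16311652]
(array([ 0.0003, -0.0004,  0.0589]), array([ 0.01, -0.  ,  0.  ]))
```

View pics/c3.png

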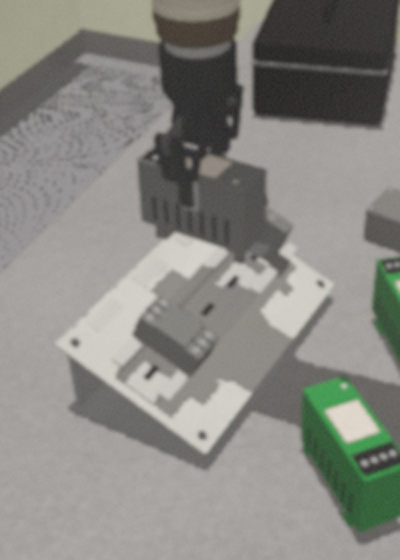

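The module hangs aligned over the free stretch between block and stop (crop ≈ (205,200)). Descending to just above the edge, with the lip beyond it.

```bash
python3 -m handwheel '[{"tx":-0.002,"ty":0,"tz":0.01,"ax":0,"ay":0,"az":0,"jaw":-1},{"tx":0,"ty":0,"tz":0.015,"ax":0,"ay":0,"az":0,"jaw":-1},{"tx":0,"ty":0,"tz":0.015,"ax":0,"ay":0,"az":0,"jaw":-1},{"tx":0,"ty":0,"tz":0.015,"ax":0,"ay":0,"az":0,"jaw":-1},{"tx":0,"ty":0,"tz":0.01,"ax":0,"ay":0,"az":0,"jaw":-1},{"tx":0,"ty":0,"tz":0.006,"ax":0,"ay":0,"az":0,"jaw":-1},{"tx":0,"ty":0,"tz":0.003,"ax":0,"ay":0,"az":0,"jaw":-1},{"tx":0,"ty":0,"tz":0.002,"ax":0,"ay":0,"az":0,"jaw":-1},{"tx":0,"ty":0,"tz":0,"ax":0,"ay":0,"az":0,"jaw":-1},{"tx":0,"ty":0,"tz":0,"ax":0,"ay":0,"az":0,"jaw":-1}]' && python3 -m handwheel '[{"tx":0,"ty":0,"tz":0.001,"ax":0,"ay":0,"az":0,"jaw":-1},{"tx":0,"ty":0,"tz":0.001,"ax":0,"ay":0,"az":0,"jaw":-1},{"tx":0,"ty":0,"tz":0.001,"ax":0,"ay":0,"az":0,"jaw":-1},{"tx":0,"ty":0,"tz":0.001,"ax":0,"ay":0,"az":0,"jaw":-1},{"tx":0,"ty":0,"tz":0,"ax":0,"ay":0,"az":0,"jaw":-1},{"tx":0,"ty":0,"tz":0,"ax":0,"ay":0,"az":0,"jaw":-1},{"tx":0,"ty":0,"tz":0,"ax":0,"ay":0,"az":0,"jaw":-1},{"tx":0,"ty":0,"tz":0,"ax":0,"ay":0,"az":0,"jaw":-1},{"tx":0,"ty":0,"tz":0,"ax":0,"ay":0,"az":0,"jaw":-1},{"tx":0,"ty":0,"tz":0,"ax":0,"ay":0,"az":0,"jaw":-1}]'; python3 -m handwheel '[{"tx":0,"ty":0,"tz":0.001,"ax":0,"ay":0,"az":0,"jaw":-1},{"tx":0,"ty":0,"tz":0.001,"ax":0,"ay":0,"az":0,"jaw":-1},{"tx":0,"ty":0,"tz":0.001,"ax":0,"ay":0,"az":0,"jaw":-1},{"tx":0,"ty":0,"tz":0,"ax":0,"ay":0,"az":0,"jaw":-1},{"tx":0,"ty":0,"tz":0,"ax":0,"ay":0,"az":0,"jaw":-1},{"tx":0,"ty":0,"tz":0,"ax":0,"ay":0,"az":0,"jaw":-1},{"tx":0,"ty":0,"tz":0,"ax":0,"ay":0,"az":0,"jaw":-1},{"tx":0,"ty":0,"tz":0,"ax":0,"ay":0,"az":0,"jaw":-1},{"tx":0,"ty":0,"tz":0,"ax":0,"ay":0,"az":0,"jaw":-1},{"tx":0,"ty":0,"tz":0,"ax":0,"ay":0,"az":0,"jaw":-1}]'
```

```text
time: 12.9
ee_pos: [0.6177, -0.0169, 0.1463]
tcp_rot: [180.0, 0.0, 174.4]
wrist_force: [-0.1, -1.1, -3.4]
opening: 0.0496
grasp_force: 82.9
time: 14.15
ee_pos: [0.6176, -0.0169, 0.142]
tcp_rot: [180.0, -0.0, 174.4]
wrist_force: [0.1, -1.0, -3.5]
opening: 0.0491
grasp_force: 82.9
time: 15.4
ee_pos: [0.6177, -0.0169, 0.1406]
tcp_rot: [180.0, 0.1, 174.4]
wrist_force: [-3.4, 0.8, 7.2]
opening: 0.0495
grasp_force: 83.6
```

```bash
python3 -m handwheel '[{"tx":0,"ty":0,"tz":-0.003,"ax":0,"ay":0,"az":0,"jaw":-1},{"tx":0.002,"ty":0,"tz":0,"ax":0,"ay":0,"az":0,"jaw":-1},{"tx":0.002,"ty":0,"tz":0,"ax":0,"ay":0,"az":0,"jaw":-1},{"tx":0.002,"ty":0,"tz":0,"ax":0,"ay":0,"az":0,"jaw":-1},{"tx":0.002,"ty":0,"tz":0,"ax":0,"ay":0,"az":0,"jaw":-1},{"tx":0,"ty":0,"tz":0,"ax":0,"ay":0,"az":0,"jaw":-1},{"tx":0,"ty":0,"tz":0,"ax":0,"ay":0,"az":0,"jaw":-1},{"tx":0,"ty":0,"tz":0,"ax":0,"ay":0,"az":0,"jaw":-1},{"tx":0,"ty":0,"tz":0,"ax":0,"ay":0,"az":0,"jaw":-1},{"tx":0,"ty":0,"tz":0,"ax":0,"ay":0,"az":0,"jaw":-1}]'; python3 -m handwheel '[{"tx":0.001,"ty":0,"tz":0,"ax":0,"ay":0,"az":0,"jaw":-1},{"tx":0.001,"ty":0,"tz":0,"ax":0,"ay":0,"az":0,"jaw":-1},{"tx":0.001,"ty":0,"tz":0,"ax":0,"ay":0,"az":0,"jaw":-1},{"tx":0,"ty":0,"tz":0,"ax":0,"ay":0,"az":0,"jaw":-1},{"tx":0,"ty":0,"tz":0,"ax":0,"ay":0,"az":0,"jaw":-1},{"tx":0,"ty":0,"tz":0,"ax":0,"ay":0,"az":0,"jaw":-1},{"tx":0,"ty":0,"tz":0,"ax":0,"ay":0,"az":0,"jaw":-1},{"tx":0,"ty":0,"tz":0,"ax":0,"ay":0,"az":0,"jaw":-1},{"tx":0,"ty":0,"tz":0,"ax":0,"ay":0,"az":0,"jaw":-1},{"tx":0,"ty":0,"tz":0,"ax":0,"ay":0,"az":0,"jaw":-1}]'
```

```text
time: 16.65
ee_pos: [0.6096, -0.0161, 0.1419]
tcp_rot: [180.0, -0.0, 174.4]
wrist_force: [1.2, -0.3, -3.9]
opening: 0.0492
grasp_force: 82.7
time: 17.9
ee_pos: [0.6066, -0.0158, 0.142]
tcp_rot: [180.0, -0.0, 174.4]
wrist_force: [0.0, 1.7, -3.2]
opening: 0.0491
grasp_force: 82.7
```

```bash
python3 -m handwheel '[{"tx":0.001,"ty":0,"tz":0,"ax":0,"ay":0,"az":0,"jaw":-1},{"tx":0.001,"ty":0,"tz":0,"ax":0,"ay":0,"az":0,"jaw":-1},{"tx":0.001,"ty":0,"tz":0,"ax":0,"ay":0,"az":0,"jaw":-1},{"tx":0.001,"ty":0,"tz":0,"ax":0,"ay":0,"az":0,"jaw":-1},{"tx":0,"ty":0,"tz":0,"ax":0,"ay":0,"az":0,"jaw":-1},{"tx":0,"ty":0,"tz":0,"ax":0,"ay":0,"az":0,"jaw":-1},{"tx":0,"ty":0,"tz":0,"ax":0,"ay":0,"az":0,"jaw":-1},{"tx":0,"ty":0,"tz":0,"ax":0,"ay":0,"az":0,"jaw":-1},{"tx":0,"ty":0,"tz":0,"ax":0,"ay":0,"az":0,"jaw":-1},{"tx":0,"ty":0,"tz":0,"ax":0,"ay":0,"az":0,"jaw":-1}]'
```

```text
time: 19.15
ee_pos: [0.6026, -0.0154, 0.1419]
tcp_rot: [180.0, -0.0, 174.4]
wrist_force: [0.6, -0.1, -2.4]
opening: 0.0492
grasp_force: 82.7
```

```bash
python3 -m handwheel '[{"tx":0.001,"ty":0,"tz":0,"ax":0,"ay":0,"az":0,"jaw":-1},{"tx":0.001,"ty":0,"tz":0,"ax":0,"ay":0,"az":0,"jaw":-1},{"tx":0.001,"ty":0,"tz":0,"ax":0,"ay":0,"az":0,"jaw":-1},{"tx":0.001,"ty":0,"tz":0,"ax":0,"ay":0,"az":0,"jaw":-1},{"tx":0,"ty":0,"tz":0,"ax":0,"ay":0,"az":0,"jaw":-1},{"tx":0,"ty":0,"tz":0,"ax":0,"ay":0,"az":0,"jaw":-1},{"tx":0,"ty":0,"tz":0,"ax":0,"ay":0,"az":0,"jaw":-1},{"tx":0,"ty":0,"tz":0,"ax":0,"ay":0,"az":0,"jaw":-1},{"tx":0,"ty":0,"tz":0,"ax":0,"ay":0,"az":0,"jaw":-1},{"tx":0,"ty":0,"tz":0,"ax":0,"ay":0,"az":0,"jaw":-1}]'
python3 - <<'E'
from workcell import optics
import cv2
c=optics.camera('side')['color'][180:330,225:375,::-1]
cv2.imwrite('pics/c4.png',cv2.resize(c,(600,600),interpolation=cv2.INTER_CUBIC))
E
```

```text
time: 20.4
ee_pos: [0.6007, -0.0153, 0.1416]
tcp_rot: [180.0, 0.2, 174.4]
wrist_force: [13.3, -2.9, -12.3]
opening: 0.0493
grasp_force: 83.6
```

Contact: fx +13 N with a downward pull, so the lip is under the flange and slightly high. I'll relax, lower by 1.5 mm and seat it.

```bash
python3 -m handwheel '[{"tx":-0.001,"ty":0,"tz":0.001,"ax":0,"ay":0,"az":0,"jaw":-1},{"tx":0,"ty":0,"tz":0.001,"ax":0,"ay":0,"az":0,"jaw":-1},{"tx":0,"ty":0,"tz":0,"ax":0,"ay":0,"az":0,"jaw":-1},{"tx":0,"ty":0,"tz":0,"ax":0,"ay":0,"az":0,"jaw":-1},{"tx":0,"ty":0,"tz":0,"ax":0,"ay":0,"az":0,"jaw":-1},{"tx":0,"ty":0,"tz":0,"ax":0,"ay":0,"az":0,"jaw":-1},{"tx":0,"ty":0,"tz":0,"ax":0,"ay":0,"az":0,"jaw":-1},{"tx":0,"ty":0,"tz":0,"ax":0,"ay":0,"az":0,"jaw":-1},{"tx":0,"ty":0,"tz":0,"ax":0,"ay":0,"az":0,"jaw":-1},{"tx":0,"ty":0,"tz":0,"ax":0,"ay":0,"az":0,"jaw":-1}]'
```

```text
time: 21.7
ee_pos: [0.6009, -0.0153, 0.1409]
tcp_rot: [180.0, 0.2, 174.4]
wrist_force: [6.6, -0.6, -0.6]
opening: 0.0498
grasp_force: 84.7
```

View pics/c4.png

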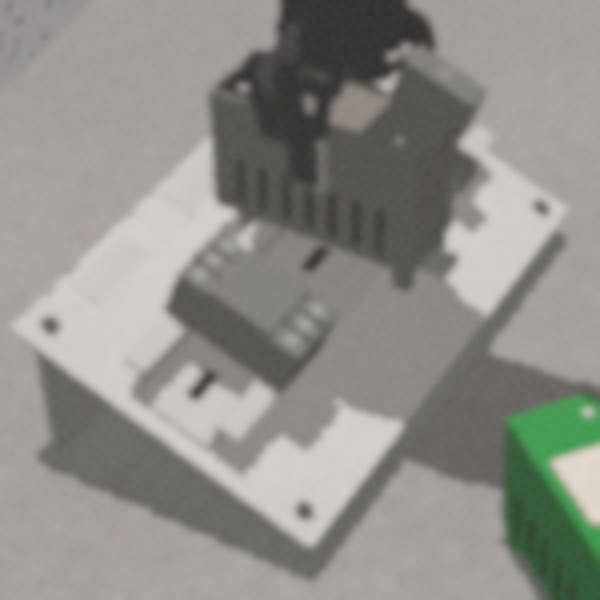

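The module stands upright over the rail with its foot raised at (403,280), the lip at the upper edge, and net forces consistent with it being hooked. Now I'll tilt 16° about the lip.

```bash
python3 -m handwheel '[{"tx":0.0014,"ty":0,"tz":0.0013,"ax":0,"ay":-2,"az":0,"jaw":-1},{"tx":0.0014,"ty":0,"tz":0.0013,"ax":0,"ay":-2,"az":0,"jaw":-1},{"tx":0.0014,"ty":0,"tz":0.0013,"ax":0,"ay":-2,"az":0,"jaw":-1},{"tx":0.0014,"ty":0,"tz":0.0013,"ax":0,"ay":-2,"az":0,"jaw":-1},{"tx":0,"ty":0,"tz":0,"ax":0,"ay":0,"az":0,"jaw":-1},{"tx":0,"ty":0,"tz":0,"ax":0,"ay":0,"az":0,"jaw":-1},{"tx":0,"ty":0,"tz":0,"ax":0,"ay":0,"az":0,"jaw":-1},{"tx":0,"ty":0,"tz":0,"ax":0,"ay":0,"az":0,"jaw":-1},{"tx":0,"ty":0,"tz":0,"ax":0,"ay":0,"az":0,"jaw":-1},{"tx":0,"ty":0,"tz":0,"ax":0,"ay":0,"az":0,"jaw":-1}]' 80
```

```text
time: 22.95
ee_pos: [0.5956, -0.0148, 0.1349]
tcp_rot: [180.0, 8.2, 174.4]
wrist_force: [9.7, -1.6, -6.4]
opening: 0.049
grasp_force: 84.6
```

```bash
python3 -m handwheel '[{"tx":0.0012,"ty":0,"tz":0.0013,"ax":0,"ay":-2,"az":0,"jaw":-1},{"tx":0.0012,"ty":0,"tz":0.0013,"ax":0,"ay":-2,"az":0,"jaw":-1},{"tx":0.0013,"ty":0,"tz":0.0013,"ax":0,"ay":-2,"az":0,"jaw":-1},{"tx":0.0013,"ty":0,"tz":0.0013,"ax":0,"ay":-2,"az":0,"jaw":-1},{"tx":0,"ty":0,"tz":0,"ax":0,"ay":0,"az":0,"jaw":-1},{"tx":0,"ty":0,"tz":0,"ax":0,"ay":0,"az":0,"jaw":-1},{"tx":0,"ty":0,"tz":0,"ax":0,"ay":0,"az":0,"jaw":-1},{"tx":0,"ty":0,"tz":0,"ax":0,"ay":0,"az":0,"jaw":-1},{"tx":0,"ty":0,"tz":0,"ax":0,"ay":0,"az":0,"jaw":-1},{"tx":0,"ty":0,"tz":0,"ax":0,"ay":0,"az":0,"jaw":-1}]'
```

```text
time: 24.2
ee_pos: [0.5911, -0.0143, 0.129]
tcp_rot: [180.0, 16.1, 174.4]
wrist_force: [6.4, -1.7, -3.3]
opening: 0.0494
grasp_force: 84.7
```

```bash
python3 -m handwheel '[{"tx":0,"ty":0,"tz":0,"ax":0,"ay":0,"az":0,"jaw":0.6},{"tx":0,"ty":0,"tz":0,"ax":0,"ay":0,"az":0,"jaw":0.6},{"tx":0,"ty":0,"tz":0,"ax":0,"ay":0,"az":0,"jaw":0.6},{"tx":0,"ty":0,"tz":0,"ax":0,"ay":0,"az":0,"jaw":0.6},{"tx":0,"ty":0,"tz":0,"ax":0,"ay":0,"az":0,"jaw":0.6},{"tx":0,"ty":0,"tz":-0.01,"ax":0,"ay":0,"az":0,"jaw":0.6},{"tx":0,"ty":0,"tz":-0.02,"ax":0,"ay":0,"az":0,"jaw":0.6},{"tx":0,"ty":0,"tz":-0.03,"ax":0,"ay":0,"az":0,"jaw":0.6},{"tx":0,"ty":0,"tz":-0.02,"ax":0,"ay":0,"az":0,"jaw":0.6},{"tx":0,"ty":0,"tz":0,"ax":0,"ay":-5.7,"az":0,"jaw":-1}]'
python3 - <<'E'
from h import *
from workcell import telemetry,optics
o=telemetry.get_obs()
# calibrated rail origin from hooked TCP (upright): lip = TCP + module offset
lip=np.array([.6009,-.0153,.1409])+rot(ry)@np.array([.0375,0,-.0405])
rp2=lip-Rr@np.array([.0375,-.005,-.0015]);print('rail',rp2-rp)
t=rp2+Rr@np.array([-.047,-.005,.103])
print(Rr.T@(o['ee_pos']-rp2),delta(o['ee_pos'],o['tcp_rot'],t,[180,21.77,180+np.degrees(ry)]))
c=optics.camera('side')['color'][180:330,225:375,::-1]
cv2.imwrite('pics/c5.png',cv2.resize(c,(600,600),interpolation=cv2.INTER_CUBIC))
E
```

```text
time: 25.45
ee_pos: [0.5701, -0.0122, 0.2084]
tcp_rot: [180.0, 22.0, 174.4]
wrist_force: [-0.4, -0.2, -0.0]
opening: 0.0515
grasp_force: 0.0
rail [-0.00343726  0.00068143  0.00278348]
[ 0.01398666 -0.00488591  0.12418697] (array([ 0.0611, -0.0001,  0.021 ]), array([ 0.03,  0.2 , -0.02]))
```

```bash
python3 -m handwheel '[{"tx":0.02,"ty":0,"tz":0,"ax":0,"ay":0,"az":0,"jaw":-1},{"tx":0.02,"ty":0,"tz":0,"ax":0,"ay":0,"az":0,"jaw":-1},{"tx":0.021,"ty":0,"tz":0,"ax":0,"ay":0,"az":0,"jaw":-1},{"tx":0,"ty":0,"tz":0,"ax":0,"ay":0,"az":0,"jaw":-1},{"tx":0,"ty":0,"tz":0.01,"ax":0,"ay":0,"az":0,"jaw":-1},{"tx":0,"ty":0,"tz":0.01,"ax":0,"ay":0,"az":0,"jaw":-1},{"tx":0,"ty":0,"tz":0.004,"ax":0,"ay":0,"az":0,"jaw":-1},{"tx":0,"ty":0,"tz":0.004,"ax":0,"ay":0,"az":0,"jaw":-1},{"tx":0,"ty":0,"tz":0,"ax":0,"ay":0,"az":0,"jaw":-1},{"tx":0,"ty":0,"tz":0,"ax":0,"ay":0,"az":0,"jaw":-1}]' && python3 -m handwheel '[{"tx":0,"ty":0,"tz":0.002,"ax":0,"ay":0,"az":0,"jaw":-1},{"tx":0,"ty":0,"tz":0.002,"ax":0,"ay":0,"az":0,"jaw":-1},{"tx":0,"ty":0,"tz":0.002,"ax":0,"ay":0,"az":0,"jaw":-1},{"tx":0,"ty":0,"tz":0.002,"ax":0,"ay":0,"az":0,"jaw":-1},{"tx":0,"ty":0,"tz":0,"ax":0,"ay":0,"az":0,"jaw":-1},{"tx":0,"ty":0,"tz":0,"ax":0,"ay":0,"az":0,"jaw":-1},{"tx":0,"ty":0,"tz":0,"ax":0,"ay":0,"az":0,"jaw":-1},{"tx":0,"ty":0,"tz":0,"ax":0,"ay":0,"az":0,"jaw":-1},{"tx":0,"ty":0,"tz":0,"ax":0,"ay":0,"az":0,"jaw":-1},{"tx":0,"ty":0,"tz":0,"ax":0,"ay":0,"az":0,"jaw":-1}]'
```

```text
time: 26.75
ee_pos: [0.5225, -0.0076, 0.157]
tcp_rot: [180.0, 21.7, 174.4]
wrist_force: [0.5, -0.7, 0.4]
opening: 0.0001
grasp_force: 0.0
time: 28.0
ee_pos: [0.5254, -0.0079, 0.1494]
tcp_rot: [180.0, 21.7, 174.4]
wrist_force: [-0.1, 0.1, -0.1]
opening: 0.0002
grasp_force: 0.0
```

```bash
python3 -m handwheel '[{"tx":0,"ty":0,"tz":0.0015,"ax":0,"ay":0,"az":0,"jaw":-1},{"tx":0,"ty":0,"tz":0.0015,"ax":0,"ay":0,"az":0,"jaw":-1},{"tx":0,"ty":0,"tz":0.0015,"ax":0,"ay":0,"az":0,"jaw":-1},{"tx":0,"ty":0,"tz":0,"ax":0,"ay":0,"az":0,"jaw":-1},{"tx":0,"ty":0,"tz":0,"ax":0,"ay":0,"az":0,"jaw":-1},{"tx":0,"ty":0,"tz":0,"ax":0,"ay":0,"az":0,"jaw":-1},{"tx":0,"ty":0,"tz":0,"ax":0,"ay":0,"az":0,"jaw":-1},{"tx":0,"ty":0,"tz":0,"ax":0,"ay":0,"az":0,"jaw":-1},{"tx":0,"ty":0,"tz":0,"ax":0,"ay":0,"az":0,"jaw":-1},{"tx":0,"ty":0,"tz":0,"ax":0,"ay":0,"az":0,"jaw":-1}]'
```

```text
time: 29.25
ee_pos: [0.527, -0.0081, 0.1451]
tcp_rot: [180.0, 21.7, 174.4]
wrist_force: [-0.1, 0.3, 0.1]
opening: 0.0003
grasp_force: 0.0
```

```bash
python3 -m handwheel '[{"tx":0,"ty":0,"tz":0.001,"ax":0,"ay":0,"az":0,"jaw":-1},{"tx":0,"ty":0,"tz":0.001,"ax":0,"ay":0,"az":0,"jaw":-1},{"tx":0,"ty":0,"tz":0.001,"ax":0,"ay":0,"az":0,"jaw":-1},{"tx":0,"ty":0,"tz":0,"ax":0,"ay":0,"az":0,"jaw":-1},{"tx":0,"ty":0,"tz":0,"ax":0,"ay":0,"az":0,"jaw":-1},{"tx":0,"ty":0,"tz":0,"ax":0,"ay":0,"az":0,"jaw":-1},{"tx":0,"ty":0,"tz":0,"ax":0,"ay":0,"az":0,"jaw":-1},{"tx":0,"ty":0,"tz":0,"ax":0,"ay":0,"az":0,"jaw":-1},{"tx":0,"ty":0,"tz":0,"ax":0,"ay":0,"az":0,"jaw":-1},{"tx":0,"ty":0,"tz":0,"ax":0,"ay":0,"az":0,"jaw":-1}]'
python3 - <<'E'
from h import *
from workcell import telemetry,optics
o=telemetry.get_obs();rp2=rp+[-.0034,.0007,.0028]
print(Rr.T@(o['ee_pos']-rp2))
c=optics.camera('side')['color'][180:330,225:375,::-1]
d=cv2.imread('pics/c5.png')
cv2.imwrite('pics/c6.png',np.hstack([cv2.resize(d,(400,400)),cv2.resize(c,(400,400),interpolation=cv2.INTER_CUBIC)]))
E
```

```text
time: 30.5
ee_pos: [0.5279, -0.0082, 0.1429]
tcp_rot: [180.0, 21.7, 174.4]
wrist_force: [-5.1, 1.0, 4.4]
opening: -0.0001
grasp_force: 3.7
[-0.04970161 -0.00499651  0.07903428]
```

View pics/c6.png

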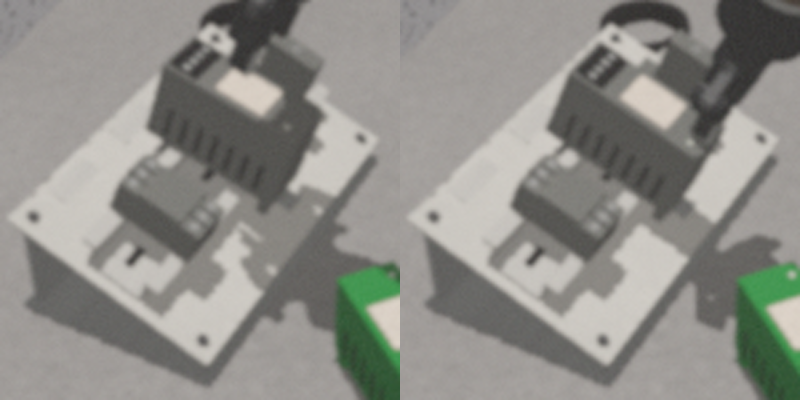

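The module is hooked and leaning in (right half, about (640,130)), and the fingertip is now touching near its foot end at (705,140). Keep pressing.

```bash
python3 -m handwheel '[{"tx":0,"ty":0,"tz":0.001,"ax":0,"ay":0,"az":0,"jaw":-1},{"tx":0,"ty":0,"tz":0.001,"ax":0,"ay":0,"az":0,"jaw":-1},{"tx":0,"ty":0,"tz":0.001,"ax":0,"ay":0,"az":0,"jaw":-1},{"tx":0,"ty":0,"tz":0.001,"ax":0,"ay":0,"az":0,"jaw":-1},{"tx":0,"ty":0,"tz":0,"ax":0,"ay":0,"az":0,"jaw":-1},{"tx":0,"ty":0,"tz":0,"ax":0,"ay":0,"az":0,"jaw":-1},{"tx":0,"ty":0,"tz":0,"ax":0,"ay":0,"az":0,"jaw":-1},{"tx":0,"ty":0,"tz":0,"ax":0,"ay":0,"az":0,"jaw":-1},{"tx":0,"ty":0,"tz":0,"ax":0,"ay":0,"az":0,"jaw":-1},{"tx":0,"ty":0,"tz":0,"ax":0,"ay":0,"az":0,"jaw":-1}]'
python3 - <<'E'
from h import *
from workcell import telemetry
o=telemetry.get_obs();print(Rr.T@(o['ee_pos']-rp-[-.0034,.0007,.0028]),Rr.T@o['wrist_force'])
E
```

```text
time: 31.8
ee_pos: [0.5281, -0.0081, 0.1427]
tcp_rot: [180.0, 21.8, 174.4]
wrist_force: [-39.3, 2.9, 38.4]
opening: -0.0002
grasp_force: 25.3
[-0.04957556 -0.00494668  0.07878489] [-22.35286109  -0.95673029  50.2531598 ]
```

Hard contact at 50 N and at the seated height, which suggests it has snapped. I'll back off and check numerically by tracking the module's features between the tilted picture and now.

```bash
python3 -m handwheel '[{"tx":0,"ty":0,"tz":-0.005,"ax":0,"ay":0,"az":0,"jaw":-1},{"tx":0,"ty":0,"tz":-0.015,"ax":0,"ay":0,"az":0,"jaw":-1},{"tx":0,"ty":0,"tz":-0.02,"ax":0,"ay":0,"az":0,"jaw":-1},{"tx":0,"ty":0,"tz":-0.03,"ax":0,"ay":0,"az":0,"jaw":-1},{"tx":0.03,"ty":-0.04,"tz":-0.01,"ax":0,"ay":0,"az":0,"jaw":-1},{"tx":0.03,"ty":-0.04,"tz":0,"ax":0,"ay":0,"az":0,"jaw":-1},{"tx":0,"ty":-0.04,"tz":0,"ax":0,"ay":0,"az":0,"jaw":-1},{"tx":0,"ty":-0.03,"tz":0,"ax":0,"ay":0,"az":0,"jaw":-1},{"tx":0,"ty":0,"tz":0,"ax":0,"ay":0,"az":0,"jaw":-1},{"tx":0,"ty":0,"tz":0,"ax":0,"ay":0,"az":0,"jaw":-1}]'
python3 - <<'E'
from h import *
from workcell import telemetry,optics
new=optics.camera('side')['color'][:,:,::-1].copy();cv2.imwrite('pics/s7.png',new)
cv2.imwrite('pics/t7.png',optics.camera('top')['color'][:,:,::-1])
old=cv2.imread('pics/c5.png');new4=cv2.resize(new[180:330,225:375],(600,600),interpolation=cv2.INTER_CUBIC)
g0,g1=[cv2.cvtColor(i,cv2.COLOR_BGR2GRAY) for i in(old,new4)]
rp2=rp+[-.0034,.0007,.0028]
def mod(P,th): # tilt th about lip, module coords -> world
    lip=np.array([.0375,0,-.0345]);A=R.from_euler('y',th).as_matrix()
    return (((np.asarray(P)-lip)@A.T+[.0375,-.005,-.0015])@Rr.T)+rp2
# points: vents on y+ face & label/top corners
P=np.array([(x,.025,z) for x in(-.05,-.03,-.01,.01) for z in(-.01,.0)]+[(-.065,.025,.047),(.065,.025,.047),(-.055,.0,.047),(.02,.015,.047),(-.02,.015,.047)])
px=lambda th:(proj('s',mod(P,th))-[225,180])*4
p0=px(.10).astype(np.float32)
p1,st,er=cv2.calcOpticalFlowPyrLK(g0,g1,p0.reshape(-1,1,2),None,winSize=(81,81),maxLevel=3)
f=(p1[:,0]-p0)/4
for a,b,c,s in zip(P,f,(px(0)-px(.1))/4,st[:,0]):print(a*1e3,np.round(b,1),'exp',np.round(c,1),s)
# static check
q=((proj('s',(np.array([(-.1,.16,-.025),(.1,.16,-.025)])@Rr.T)+rp)-[225,180])*4)
E
```

```text
time: 33.05
ee_pos: [0.4301, -0.1492, 0.1909]
tcp_rot: [180.0, 21.7, 174.4]
wrist_force: [0.3, -0.5, 0.5]
opening: -0.0001
grasp_force: 0.0
[-50.  25. -10.] [-1.1  2.8] exp [-0.2  3. ] 1
[-50.  25.   0.] [-1.2  3. ] exp [0.2 3.3] 1
[-30.  25. -10.] [-0.3  1.7] exp [0.1 2.5] 1
[-30.  25.   0.] [0.1 2.4] exp [0.5 2.7] 1
[-10.  25. -10.] [-0.2  1.5] exp [0.4 1.9] 1
[-10.  25.   0.] [-0.3  2.7] exp [0.7 2.2] 1
[ 10.  25. -10.] [-0.   1.7] exp [0.6 1.4] 1
[10. 25.  0.] [0.3 2. ] exp [1.  1.6] 1
[-65.  25.  47.] [0.7 0.3] exp [1.7 5.1] 1
[65. 25. 47.] [1.8 3.1] exp [3.4 1.1] 1
[-55.   0.  47.] [1.  1.5] exp [1.8 4.8] 1
[20. 15. 47.] [2.  3.3] exp [2.9 2.5] 1
[-20.  15.  47.] [2.  5.2] exp [2.4 3.8] 1
```

The tracked motion matches a roughly 0.1 rad drop to flush. Next is the end stop: approach behind its y- face.

Run:
```python
from h import *
from workcell import telemetry
o=telemetry.get_obs();rp2=rp+[-.0034,.0007,.0028]
print(Rr.T@(o['ee_pos']-rp2),delta(o['ee_pos'],o['tcp_rot'],rp2+Rr@[0,-.158,.11],[180,21.77,180+np.degrees(ry)]))
```

```text
[-0.10954194 -0.15425296  0.15460362] (array([-0.1096, -0.0039,  0.0445]), array([ 0.04, -0.08,  0.04]))
```

```bash
python3 -m handwheel '[{"tx":-0.03,"ty":-0.004,"tz":0,"ax":0,"ay":0,"az":0,"jaw":-1},{"tx":-0.04,"ty":0,"tz":0.01,"ax":0,"ay":0,"az":0,"jaw":-1},{"tx":-0.04,"ty":0,"tz":0.02,"ax":0,"ay":0,"az":0,"jaw":-1},{"tx":0,"ty":0,"tz":0.03,"ax":0,"ay":0,"az":0,"jaw":-1},{"tx":0,"ty":0,"tz":0.03,"ax":0,"ay":0,"az":0,"jaw":-1},{"tx":0,"ty":0,"tz":0.02,"ax":0,"ay":0,"az":0,"jaw":-1},{"tx":0,"ty":0,"tz":0.012,"ax":0,"ay":0,"az":0,"jaw":-1},{"tx":0,"ty":0,"tz":0,"ax":0,"ay":0,"az":0,"jaw":-1},{"tx":0,"ty":0.01,"tz":0,"ax":0,"ay":0,"az":0,"jaw":-1},{"tx":0,"ty":0.01,"tz":0,"ax":0,"ay":0,"az":0,"jaw":-1}]'; python3 -m handwheel '[{"tx":0,"ty":0.007,"tz":0,"ax":0,"ay":0,"az":0,"jaw":-1},{"tx":0,"ty":0.007,"tz":0,"ax":0,"ay":0,"az":0,"jaw":-1},{"tx":0,"ty":0.007,"tz":0,"ax":0,"ay":0,"az":0,"jaw":-1},{"tx":0,"ty":0.007,"tz":0,"ax":0,"ay":0,"az":0,"jaw":-1},{"tx":0,"ty":0.007,"tz":0,"ax":0,"ay":0,"az":0,"jaw":-1},{"tx":0,"ty":0.007,"tz":0,"ax":0,"ay":0,"az":0,"jaw":-1},{"tx":0,"ty":0,"tz":0,"ax":0,"ay":0,"az":0,"jaw":-1},{"tx":0,"ty":0,"tz":0,"ax":0,"ay":0,"az":0,"jaw":-1},{"tx":0,"ty":0,"tz":0,"ax":0,"ay":0,"az":0,"jaw":-1},{"tx":0,"ty":0,"tz":0,"ax":0,"ay":0,"az":0,"jaw":-1}]'
python3 - <<'E'
from h import *
from workcell import telemetry
o=telemetry.get_obs();rp2=rp+[-.0034,.0007,.0028]
print(Rr.T@(o['ee_pos']-rp2),Rr.T@o['wrist_force'])
E
```

```text
time: 34.4
ee_pos: [0.5786, -0.1471, 0.1192]
tcp_rot: [180.0, 21.8, 174.4]
wrist_force: [0.3, 0.3, -0.2]
opening: 0.0002
grasp_force: 0.0
time: 35.65
ee_pos: [0.5823, -0.1059, 0.1179]
tcp_rot: [180.0, 21.7, 174.4]
wrist_force: [-0.2, -0.6, -0.1]
opening: -0.0001
grasp_force: 0.0
[ 7.47078021e-05 -9.70229700e-02  3.22782722e-02] [-0.19585658 -0.62171357  0.01716187]
```

```bash
python3 -m handwheel '[{"tx":0,"ty":0.004,"tz":0,"ax":0,"ay":0,"az":0,"jaw":-1},{"tx":0,"ty":0.004,"tz":0,"ax":0,"ay":0,"az":0,"jaw":-1},{"tx":0,"ty":0.004,"tz":0,"ax":0,"ay":0,"az":0,"jaw":-1},{"tx":0,"ty":0.004,"tz":0,"ax":0,"ay":0,"az":0,"jaw":-1},{"tx":0,"ty":0.002,"tz":0,"ax":0,"ay":0,"az":0,"jaw":-1},{"tx":0,"ty":0.002,"tz":0,"ax":0,"ay":0,"az":0,"jaw":-1},{"tx":0,"ty":0.002,"tz":0,"ax":0,"ay":0,"az":0,"jaw":-1},{"tx":0,"ty":0.002,"tz":0,"ax":0,"ay":0,"az":0,"jaw":-1},{"tx":0,"ty":0.002,"tz":0,"ax":0,"ay":0,"az":0,"jaw":-1},{"tx":0,"ty":0.002,"tz":0,"ax":0,"ay":0,"az":0,"jaw":-1}]'
python3 - <<'E'
from h import *
from workcell import telemetry,optics
o=telemetry.get_obs();rp2=rp+[-.0034,.0007,.0028]
print(Rr.T@(o['ee_pos']-rp2),Rr.T@o['wrist_force'],o['grasp_force'])
cv2.imwrite('pics/s8.png',optics.camera('side')['color'][:,:,::-1]);cv2.imwrite('pics/t8.png',optics.camera('top')['color'][:,:,::-1])
a,b=[cv2.imread(f'pics/s{i}.png').astype(int) for i in(7,8)]
E
```

```text
time: 36.9
ee_pos: [0.5851, -0.0779, 0.118]
tcp_rot: [180.0, 21.7, 174.4]
wrist_force: [-0.1, -3.2, -2.3]
opening: -0.0001
grasp_force: 1.3
[ 0.00017221 -0.0688508   0.03237737] [-0.60296159 -3.183873   -2.18549721] 1.274842768907547
```

The stop is moving (3.2 N). Creep on until the force rises at the module.

```bash
python3 -m handwheel '[{"tx":0,"ty":0.0005,"tz":0,"ax":0,"ay":0,"az":0,"jaw":-1},{"tx":0,"ty":0.0005,"tz":0,"ax":0,"ay":0,"az":0,"jaw":-1},{"tx":0,"ty":0.0005,"tz":0,"ax":0,"ay":0,"az":0,"jaw":-1},{"tx":0,"ty":0.0005,"tz":0,"ax":0,"ay":0,"az":0,"jaw":-1},{"tx":0,"ty":0.0005,"tz":0,"ax":0,"ay":0,"az":0,"jaw":-1},{"tx":0,"ty":0.0005,"tz":0,"ax":0,"ay":0,"az":0,"jaw":-1},{"tx":0,"ty":0.0005,"tz":0,"ax":0,"ay":0,"az":0,"jaw":-1},{"tx":0,"ty":0.0005,"tz":0,"ax":0,"ay":0,"az":0,"jaw":-1},{"tx":0,"ty":0.0005,"tz":0,"ax":0,"ay":0,"az":0,"jaw":-1},{"tx":0,"ty":0.0005,"tz":0,"ax":0,"ay":0,"az":0,"jaw":-1}]'
```

```text
time: 38.25
ee_pos: [0.5856, -0.073, 0.1181]
tcp_rot: [180.0, 21.7, 174.4]
wrist_force: [-0.1, -3.6, -0.3]
opening: -0.0
grasp_force: 1.3
```

```bash
python3 -m handwheel '[{"tx":0,"ty":0.0005,"tz":0,"ax":0,"ay":0,"az":0,"jaw":-1},{"tx":0,"ty":0.0005,"tz":0,"ax":0,"ay":0,"az":0,"jaw":-1},{"tx":0,"ty":0.0005,"tz":0,"ax":0,"ay":0,"az":0,"jaw":-1},{"tx":0,"ty":0.0005,"tz":0,"ax":0,"ay":0,"az":0,"jaw":-1},{"tx":0,"ty":0.0005,"tz":0,"ax":0,"ay":0,"az":0,"jaw":-1},{"tx":0,"ty":0.0005,"tz":0,"ax":0,"ay":0,"az":0,"jaw":-1},{"tx":0,"ty":0.0005,"tz":0,"ax":0,"ay":0,"az":0,"jaw":-1},{"tx":0,"ty":0.0005,"tz":0,"ax":0,"ay":0,"az":0,"jaw":-1},{"tx":0,"ty":0.0005,"tz":0,"ax":0,"ay":0,"az":0,"jaw":-1},{"tx":0,"ty":0.0005,"tz":0,"ax":0,"ay":0,"az":0,"jaw":-1}]'
```

```text
time: 39.5
ee_pos: [0.586, -0.0687, 0.1181]
tcp_rot: [-180.0, 21.7, 174.4]
wrist_force: [-2.3, -6.4, -0.9]
opening: 0.0
grasp_force: 3.1
```

```bash
python3 -m handwheel '[{"tx":0,"ty":0.0005,"tz":0,"ax":0,"ay":0,"az":0,"jaw":-1},{"tx":0,"ty":0.0005,"tz":0,"ax":0,"ay":0,"az":0,"jaw":-1},{"tx":0,"ty":0.0005,"tz":0,"ax":0,"ay":0,"az":0,"jaw":-1},{"tx":0,"ty":0,"tz":0,"ax":0,"ay":0,"az":0,"jaw":-1},{"tx":0,"ty":0,"tz":0,"ax":0,"ay":0,"az":0,"jaw":-1},{"tx":0,"ty":0,"tz":0,"ax":0,"ay":0,"az":0,"jaw":-1},{"tx":0,"ty":0,"tz":0,"ax":0,"ay":0,"az":0,"jaw":-1},{"tx":0,"ty":0,"tz":0,"ax":0,"ay":0,"az":0,"jaw":-1},{"tx":0,"ty":0,"tz":0,"ax":0,"ay":0,"az":0,"jaw":-1},{"tx":0,"ty":0,"tz":0,"ax":0,"ay":0,"az":0,"jaw":-1}]'
python3 - <<'E'
from h import *
from workcell import optics
n=optics.camera('top')['color'];cv2.imwrite('pics/t9.png',n[:,:,::-1])
# module label/strip shift between t7 and now in top view
g=[cv2.cvtColor(cv2.imread(f'pics/t{i}.png'),cv2.COLOR_BGR2GRAY) for i in(7,8,9)]
rp2=rp+[-.0034,.0007,.0028]
P=np.array([(.045,-.005,.08),(0.01,-.005,.08),(.0375,.09,.04)])@Rr.T+rp2
p=proj('t',P).astype(np.float32).reshape(-1,1,2)
for k in(1,2):
    q,st,_=cv2.calcOpticalFlowPyrLK(g[0],g[k],p,None,winSize=(17,17));print(np.round((q-p)[:,0],2).tolist(),st.ravel())
E
```

```text
time: 40.75
ee_pos: [0.5861, -0.0671, 0.1181]
tcp_rot: [-180.0, 21.7, 174.4]
wrist_force: [-1.8, -5.3, -1.2]
opening: 0.0002
grasp_force: 2.9
[[0.029999999329447746, 0.019999999552965164], [-5.070000171661377, 0.23000000417232513], [0.029999999329447746, -0.05000000074505806]] [1 1 1]
[[-1.4500000476837158, -0.11999999731779099], [-10.529999732971191, -0.18000000715255737], [0.03999999910593033, -0.05000000074505806]] [1 1 1]
```

The module has slid about 3 mm with the stop while the block stayed put, so the stop is touching it. Retract and check.

```bash
python3 -m handwheel '[{"tx":0,"ty":-0.003,"tz":0,"ax":0,"ay":0,"az":0,"jaw":-1},{"tx":0,"ty":-0.007,"tz":0,"ax":0,"ay":0,"az":0,"jaw":-1},{"tx":0,"ty":-0.015,"tz":0,"ax":0,"ay":0,"az":0,"jaw":-1},{"tx":0,"ty":-0.01,"tz":0,"ax":0,"ay":0,"az":0,"jaw":-1},{"tx":0,"ty":0,"tz":-0.02,"ax":0,"ay":0,"az":0,"jaw":-1},{"tx":0,"ty":0,"tz":-0.03,"ax":0,"ay":0,"az":0,"jaw":-1},{"tx":0,"ty":0,"tz":-0.04,"ax":0,"ay":0,"az":0,"jaw":-1},{"tx":0.03,"ty":-0.03,"tz":-0.02,"ax":0,"ay":0,"az":0,"jaw":-1},{"tx":0.05,"ty":-0.03,"tz":0,"ax":0,"ay":0,"az":0,"jaw":-1},{"tx":0.03,"ty":-0.03,"tz":0,"ax":0,"ay":0,"az":0,"jaw":-1}]'
python3 - <<'E'
from h import *
from workcell import optics
cv2.imwrite('pics/s10.png',optics.camera('side')['color'][:,:,::-1]);cv2.imwrite('pics/t10.png',optics.camera('top')['color'][:,:,::-1])
rp2=rp+[-.0034,.0007,.0028]
for cam,a,pts in(('t',('t9','t10'),[(.045,-.002,.08),(.0375,.09,.04)]),('t',('t7','t10'),[(.045,-.005,.08),(.02,-.005,.08)]),('s',('s7','s10'),[(.045,-.005,.08),(.0,.020,.03),(-.03,.020,.03),(.03,.02,.03)])):
    g=[cv2.cvtColor(cv2.imread(f'pics/{i}.png'),cv2.COLOR_BGR2GRAY) for i in a]
    p=proj(cam,np.array(pts)@Rr.T+rp2).astype(np.float32).reshape(-1,1,2)
    q,st,_=cv2.calcOpticalFlowPyrLK(g[0],g[1],p,None,winSize=(17,17));print(a,np.round((q-p)[:,0],2).tolist())
e=proj('s',np.array([(.045,-.002,.08),(.045,-.005,.08)])@Rr.T+rp2);print('side px per 3mm y',e[0]-e[1])
E
```

```text
time: 42.05
ee_pos: [0.4302, -0.1779, 0.1793]
tcp_rot: [180.0, 21.7, 174.4]
wrist_force: [0.4, -0.8, 1.1]
opening: -0.0004
grasp_force: 0.0
('t9', 't10') [[0.0, -0.019999999552965164], [-0.03999999910593033, 0.05000000074505806]]
('t7', 't10') [[-1.4700000286102295, -0.14000000059604645], [-1.6299999952316284, -0.1599999964237213]]
('s7', 's10') [[-0.7599999904632568, 0.7799999713897705], [-0.8500000238418579, 0.8899999856948853], [-0.75, 0.75], [-0.8700000047683716, 0.8899999856948853]]
side px per 3mm y [-0.69944434  0.70281067]
```

```bash
python3 -c "
from workcell import workorder
print(workorder.job_done())"
```

```text
the job is handed in; nothing more can be done
None
```

I hooked the module on the rail's upper edge, pressed its foot down with about 50 N, slid the end stop up to its side, and handed the job in at about 42 s of the 64 s allowed; I inferred flush seating and clip snap from contact height and feature tracking, and the hand-in gave no verdict.

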